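# Set the strap cutter's fence one hole wider

## Task

The next belt is one size wider: swing the strap cutter's clear guard wide open by its black handle, pull up the red lock knob on the fence, slide the fence exactly one hole further from the round knife and let the pin drop fully home in that hole. Finish still gripping the red knob, holding the pin home while I check the width, with the guard left open. Keep off the knife, and leave the other things on the bench as they are.

Things in the scene. Friction and masses are not known exactly. Their poses are not given: they have to be found in the camera images.
- cutter: Green bench strap cutter, 210 x 370 mm, fixed. Origin on the bench, z up. Its front looks along -x (guard face at x = -85 mm). Motor housing y -235 to -105, top z = 185 mm, at the far end; open end y = 135. Feed table z = 62 mm. A 20 mm square bar, top z = 105, runs along y at x = -35, with 10 mm holes every 25 mm. The shut guard covers it all from above.
- guard (a joint): Guard angle (rad): 0 shut, grows counter-clockwise seen from above, stop at 1.75; starts 0 to 0.25. Yellow frame with clear front (220 mm wide, z 85 to 195 mm), top (145 mm deep) and end panels in one piece. Light: hinge friction 0.12 N m, stays where it is left. From about 1.5 rad the knob is clear from above.
- guard_handle (a point): Grip point on the guard's black upright D-handle: round bar 12 mm thick, z = 112 to 176 mm, 42 mm out from the guard's face, tied to it at both ends; the point is on the bar's axis at z = 155 mm. Turns with the guard: its x points square into the front panel, y along the panel away from the hinge. Handle is 42 mm (-x) and 175 mm (+y) from the hinge.
- guard_hinge (a point): Point on the guard's upright hinge axis at the handle's height (cutter frame x = -85, y = -100, z = 155 mm).
- fence (a joint): Fence position (m): 0 at the start, pinned in a hole; grows along the cutter's +y, away from the knife. Holes at -0.025, 0, 0.025, 0.05, 0.075: the next one is 0.025. Pin play 1 mm either way, friction 2 N. Aluminium sleeve 60 mm long, 35 wide, top z = 115 mm, with a 20 mm barrel to z = 128; blade and bracket lie lower, towards the knife.
- plunger (a joint): Lift of the lock pin (m): 0 = home in a hole, 0.016 = pulled right up (stop). The round-nosed 8 mm pin reaches 12 mm into the bar: lift it more than 12 mm to slide; let down between holes it rides on the bar at 0.012. A spring pushes it down, 4 N when home to 8 N when right up.
- lock_knob: Red round knob of the lock pin, 26 mm diameter, 22 mm high. Origin at its centre, z = 145 mm when the pin is home (cutter frame x = -35, y = -5 mm at fence 0); axes as the cutter's. Rises with the pin, slides with the fence. The sleeve's top is 30 mm below its centre, the barrel's top 17 mm below.
- next_hole (a point): Centre of the hole the pin must go into, on the bar's top face; it does not move.
- knife: Round steel knife, 70 mm diameter, 2 mm thick, square to the bar, standing between the motor housing and the fence; origin at its centre (cutter frame x = 20, y = -86, z = 96 mm). Do not touch.
- polish_tin: Dark blue polish tin, 72 mm diameter, 24 mm high, standing on the bench near the cutter's open end. Leave alone.
- shoe: Black leather shoe with a tan sole, 275 x 98 x 100 mm, toe along its +x, standing on the bench. Leave alone.
- last: Pale wooden shoe last, 255 x 85 x 100 mm, standing on the bench. Leave alone.
- hammer: Hammer lying on the bench. Leave alone.
- tack_jar: Glass jar with a green cap, 64 mm diameter, 85 mm high. Leave alone.
- glue_pot: Red pot with a black knob, 96 mm diameter, 106 mm high. Leave alone.

How it is judged:
By the outcome, as a careful person would: the job done as asked, in the order asked, and still so for the second after the job is handed in, while the arm keeps its last pose, push and grip.
It also fails if it takes over 45 s, if anything falls off the work surface, if the arm or the gripper's body presses on something with over 40 N, if the wrist force passes 120 N, or if a joint passes its speed limit or range.

## Robot

A 6-joint arm with a two-finger parallel gripper is mounted at the origin on the work surface. World frame = base frame: x ahead of the robot, y to its left, z up, the work surface at z = 0. Lengths are in mm, angles in rad, forces in N, time in s.
With the tool pointing down it reaches from about 300 to 750 mm from the base axis. Payload 8.5 kg.
Tool frame: the origin (TCP) lies between the finger pads; the fingertips stand 17 mm ahead of it and the grasp point (between the pads) lies 2 mm behind it; z points along the fingers, y is the line along which they close (so a half turn about z gives the same grasp; the last joint's range is limited). The gripper opens to 85 mm and grips with 20 to 120 N. Pads are 22 mm wide; open, the fingers measure 114 mm over their backs; the gripper's body (76 mm by 85 mm) begins 54 mm behind the grasp point. The pads swing forward as they close: fully open they stand 13 mm farther back than shut.
Start: joints at [-1.441, 0.381, 1.297, -0, 1.464, -0.215], TCP at [185.898, -517.612, 248.322] pointing down, gripper open.
Joint ranges: [-3.11, 3.11], [-0.89, 2.33], [0.22, 2.48], [-1.42, 4.56], [0.17, 2.85], [-2.88, 2.88]. Speed limits (rad/s): [2.39, 2.39, 3.14, 3.14, 3.14, 3.14].

## Interface

Orientations are given as a rotation vector (axis times angle).
In Python, from cell import readout, cams, hand_in, spotter gives the robot as it stands. The module is installed in compiled form; this text tells all that it offers.
- The arm moves only by the tool jog_arm, never from a script. Its argument "increments" is a list of rows, each a list of 2 entries, a list of its own where there are three numbers: the shift along the tool's x, y, z in mm, then the turn, a rotation vector about the tool's x, y, z in rad. A call has 1 to 10 rows; each row shifts and turns the commanded pose from where the row before left it, along the tool's axes as they then stand; what a row does not reach is not made up. A row lasts 1/12 s, in which the tool goes at most 41.7 mm and 7.16 degrees, less where a joint would pass 70% of its speed; a pose out of reach is approached as far as the arm can. A call with a gripper value outside its range is refused whole. "fingers" is the finger opening in mm, from 0 to 85.4, set as the call begins (left out, the last holds). The fingers move at their own pace and stop on an object; "newtons" is the grip in N (left out, the last holds). Time passes only in rows, so rows that do not move let the fingers close. It gives the time, the measured TCP pose, the force, the opening and the grip force at its end, in the units of the state.
- readout.get_obs(): the state, without advancing time (a new reading comes with each control period).
- cams.capture(name): name is "side" or "top"; returns the picture (384x512x3 uint8, blue, green, red); there is no depth.
- cams.get_calibration(name): a dict with "K" (3x3 intrinsics, pixels), "R" (3x3) and "t" (3): a world point X has camera coordinates R X + t. Camera axes: x right, y down, z forward; pixel columns grow to the right and rows downward; lengths in mm; the calibration is good to about 2 mm. A picture is of the moment at which its call begins. get_calibration takes no time and is no camera call.
- hand_in(): hands the job in; it is judged then, once.
Trained networks look in the newest picture that a camera, given by its name, has taken for a name from the list of things; names that differ only in an ending like _2 or _b are one class to them, and where a whole thing is asked for, a point or a joint stands for the part that bears it (a point fixed in the world has none). Each returns a list of dicts, best first, with "conf" (0 to 1); they miss things now and then, are a little off and sometimes report something else, mostly with a low value. They report only what shows in the picture. A call takes as long as a camera call.
- spotter.recognise(thing, camera): "at" ([column, row] in pixels, amid what is visible of it).
- spotter.mark_of(thing, camera): "at" ([column, row] in pixels: a listed point, or the origin of a listed thing).
The state is a dict: "time": time; "qpos": joint angles; "qd": joint speeds; "tau": joint torques, N m; "tool_pos": TCP position; "eef_rot": TCP orientation; "contact_force": force on the tool from outside, world axes, zero at the start; "wrist_torque": the same for the moment, N m; "gripper_width": opening from 0.0 (shut) to 1.0 (fully open); "gripper_force": force on a finger pad.
Only numpy, scipy, OpenCV 4.12 (cv2) and the standard library are available. Lean on these libraries where they do the work, as an engineer would, in place of code of your own. Each camera call takes 0.05 s, during which the arm holds its last target. There are 200 camera calls.

## Working session

There is one attempt and no reset: what is moved stays moved. The work goes in short steps, Python scripts to look and compute and a tool call to move; the robot and the scene stay as the last step left them, time stands still between calls to the robot, and variables do not carry over. Pictures are saved under pics/ and viewed, at most 10 in all, crops included, and the job is handed in when it is done.

Besides the shell and the picture viewer there is one more tool, called after "Request:" by a JSON object that holds its "api" and its "payload", one argument or row to a line. jog_arm: Moves the arm, as the interface text tells. Its arguments: {"type":"object","properties":{"increments":{"type":"array","items":{"type":"array"}},"fingers":{"type":"number"},"newtons":{"type":"number"}},"required":["increments"]}

```bash
mkdir -p pics; cat > h.py <<'E'
import numpy as np, cv2
from scipy.spatial.transform import Rotation as Ro
from cell import readout, cams, hand_in, spotter
def P(c):
    k=cams.get_calibration(c); return np.array(k["K"])@np.c_[np.array(k["R"]),np.array(k["t"])]
def tri(a,b,ca="side",cb="top"):
    X=cv2.triangulatePoints(P(ca),P(cb),np.float64(a).reshape(2,1),np.float64(b).reshape(2,1))[:,0]; return X[:3]/X[3]
def proj(c,X):
    x=P(c)@np.append(X,1); return x[:2]/x[2]
def snap(n):
    for c in("side","top"): cv2.imwrite(f"pics/{n}_{c}.png",cams.capture(c))
def marks(things):
    for t in things:
        r={}
        for c in("side","top"):
            l=spotter.mark_of(t,c); r[c]=l
            print(t,c,[(np.round(d["at"],1).tolist(),round(d["conf"],2)) for d in l[:2]])
        if r["side"] and r["top"]: print("   ",tri(r["side"][0]["at"],r["top"][0]["at"]).round(1))
E
python3 - <<'E'
from h import *
snap("a")
a=cv2.hconcat([cv2.imread("pics/a_side.png"),cv2.imread("pics/a_top.png")])
marks(["guard_handle","guard_hinge","lock_knob","next_hole","knife","cutter","polish_tin","shoe"])
for c in("side","top"):
    k=cams.get_calibration(c); print(c,(-np.array(k["R"]).T@np.array(k["t"])).round(),np.round(k["R"],2).tolist())
o=readout.get_obs();print(o)
E
```

```text
guard_handle side []
guard_handle top [([209.5, 204.7], 0.88), ([200.2, 168.8], 0.46)]
guard_hinge side [([222.5, 193.2], 0.87), ([337.1, 170.3], 0.57)]
guard_hinge top [([241.6, 155.3], 0.59), ([118.1, 192.5], 0.28)]
    [625.4  54.  156.1]
lock_knob side []
lock_knob top [([352.5, 249.4], 0.53)]
next_hole side [([195.2, 297.4], 0.69)]
next_hole top [([198.9, 169.1], 0.56)]
    [ 625.1  246.4 -207.3]
knife side [([291.5, 163.4], 0.4)]
knife top []
cutter side [([197.4, 245.0], 0.79)]
cutter top []
polish_tin side [([194.2, 297.3], 0.73)]
polish_tin top [([153.9, 198.9], 0.87)]
    [504.4 365.4  -6.7]
shoe side [([335.2, 166.5], 0.78), ([233.9, 225.8], 0.42)]
shoe top [([413.3, 218.0], 0.89)]
    [ 439.  -495.1   26.7]
side [-181. 1001. 1088.] [[-0.83, -0.56, -0.02], [-0.33, 0.51, -0.79], [0.46, -0.65, -0.61]]
top [ 479.  -12. 1371.] [[-0.01, -1.0, -0.02], [-1.0, 0.01, -0.05], [0.05, 0.02, -1.0]]
{'time': 0.9, 'qpos': array([-1.44132002e+00,  3.80621634e-01,  1.29738091e+00, -7.01620065e-06,
        1.46360970e+00, -2.15274949e-01]), 'qd': array([-1.72430096e-03, -9.28680087e-05,  3.02103978e-04, -6.72496421e-04,
        1.83406313e-03,  4.04072658e-04]), 'tau': array([ 2.08846141e-03, -4.48313785e+01, -2.31457347e+01, -8.51056484e-05,
        5.27959110e-04,  1.09739477e-05]), 'tool_pos': array([ 185.88714546, -517.62352688,  248.31722633]), 'eef_rot': array([-3.09501471e+00, -5.38853937e-01,  9.62843182e-06]), 'contact_force': array([-0.74405644,  1.01281137,  0.2243211 ]), 'wrist_torque': array([-0.04290769, -0.01271425, -0.01917824]), 'gripper_force': 0.0, 'gripper_width': 1.001789673956289}
```

View pics/a_side.png

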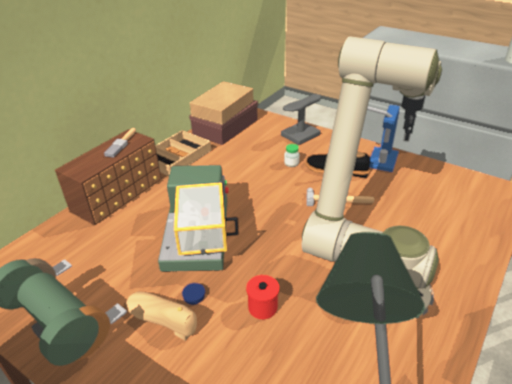

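View pics/a_top.png

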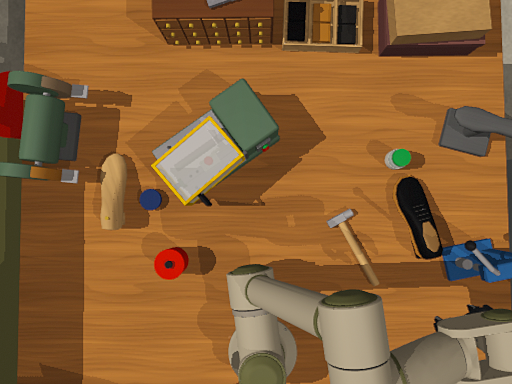

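The side view shows the cutter at about (200,220), with the black handle at about (232,226). In the top view the handle is at about (205,199) and the tin at (151,199). I'll zoom in for detail.

```bash
python3 - <<'E'
from h import *
a=cv2.imread("pics/a_side.png")[160:280,150:250]; b=cv2.imread("pics/a_top.png")[75:215,145:285]
a=cv2.resize(a,(400,480),interpolation=cv2.INTER_CUBIC); b=cv2.resize(b,(400,400),interpolation=cv2.INTER_CUBIC)
b=cv2.copyMakeBorder(b,0,80,0,0,0)
cv2.imwrite("pics/z.png",cv2.hconcat([a,b]))
for t in ["guard_handle","guard","lock_knob","cutter","fence"]:
  for c in("side","top"): print(t,c,[(np.round(d["at"],1).tolist(),round(d["conf"],2)) for d in spotter.recognise(t,c)[:2]])
E
```

```text
guard_handle side [([199.4, 222.3], 0.93)]
guard_handle top [([198.4, 161.1], 0.78), ([148.7, 199.4], 0.19)]
guard side [([203.1, 217.6], 0.93), ([196.5, 292.0], 0.47)]
guard top [([194.8, 161.3], 0.77)]
lock_knob side []
lock_knob top []
cutter side [([194.5, 222.3], 0.9)]
cutter top [([217.8, 147.4], 0.94)]
fence side []
fence top []
```

View pics/z.png

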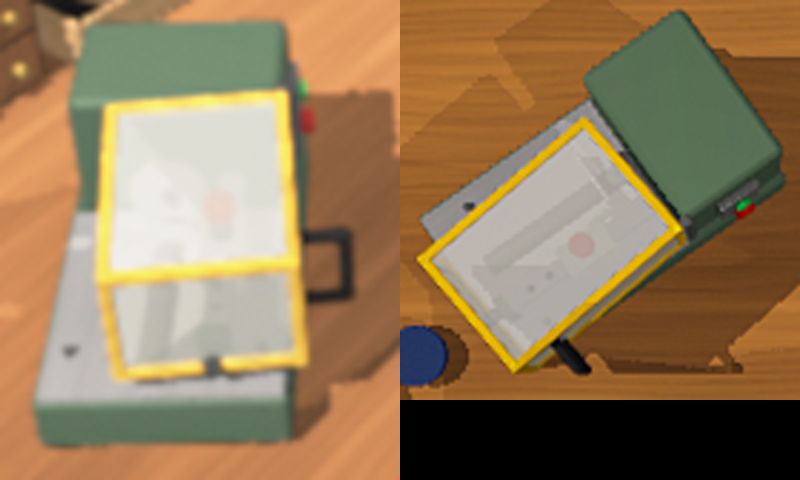

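The zoom shows the guard's top corners, the handle and the red knob through the panel clearly in both views. Next I fit the cutter pose and guard angle to these points.

```bash
cat > fit.py <<'E'
from h import *
from scipy.optimize import least_squares
S=lambda x,y:(150+x/4,160+y/4); T=lambda x,y:(145+(x-400)/2.857,75+y/2.857)
obs=[("A",T(683,232),S(288,95)),("B",T(517,370),S(298,268)),("C",T(420,260),S(102,278)),("D",T(586,122),S(105,103)),
("Ht",T(583,368),S(350,232)),("K",T(581,245),S(218,208)),("F",T(680,10),S(85,25)),("G",T(782,152),S(283,22)),("E",T(585,78),S(72,103))]
def pts(p):
    x,y,w,g,xa,xb=p; H=np.array([-85,-100,0]);Rg=Ro.from_euler("z",g).as_matrix()
    G=lambda X:H+Rg@(np.array(X,float)-H)
    L=dict(A=G([-85,-100,195]),B=G([-85,120,195]),C=G([60,120,195]),D=G([60,-100,195]),Ht=G([-127,75,176]),K=np.array([-35,-5,150]),
     F=np.array([xb,-235,185]),G=np.array([xa,-235,185]),E=np.array([xb,-105,185]))
    L["hd"]=G([-127,75,155]);L["hinge"]=H+[0,0,155];L["hole"]=np.array([-35,20,105]);L["knife"]=np.array([20,-86,96])
    return {k:Ro.from_euler("z",w).as_matrix()@v+[x,y,0] for k,v in L.items()}
def res(p):
    q=pts(p); return np.concatenate([np.r_[proj("top",q[n])-t,proj("side",q[n])-s] for n,t,s in obs])
if __name__=="__main__":
    for n,t,s in obs: print(n,tri(s,t).round(1))
    A,B=[tri(s,t) for n,t,s in obs[:2]]
    w0=np.arctan2(*(B-A)[1::-1])-np.pi/2
    r=min((least_squares(res,[A[0],A[1],w,0.05,-85,85],loss="soft_l1") for w in(w0,w0+.3,w0-.3)),key=lambda r:r.cost)
    print(r.x.round(3),r.cost);print(res(r.x).reshape(-1,4).round(1).tolist())
    for k,v in pts(r.x).items(): print(k,v.round(1))
    np.save("p.npy",r.x)
E
python3 fit.py
```

```text
A [622.9  48.1 193.8]
B [483.5 217.9 187.9]
C [595.4 315.4 196.4]
D [738.2 148.4 200.7]
Ht [484.2 151.4 176.5]
K [615.6 158.5 147.2]
F [855.8  51.9 184.7]
G [706.7 -53.  182.8]
E [784.1 149.  183.7]Traceback (most recent call last):
  File "fit.py", line 19, in <module>
    r=min((least_squares(res,[A[0],A[1],w,0.05,-85,85],loss="soft_l1") for w in(w0,w0+.3,w0-.3)),key=lambda r:r.cost)
  File "fit.py", line 19, in <genexpr>
    r=min((least_squares(res,[A[0],A[1],w,0.05,-85,85],loss="soft_l1") for w in(w0,w0+.3,w0-.3)),key=lambda r:r.cost)
           ~~~~~~~~~~~~~^^^^^^^^^^^^^^^^^^^^^^^^^^^^^^^^^^^^^^^^^^^^^^
    return func(*args, **kwargs)
    result = trf(vector_fun.fun, vector_fun.jac, x0, f0, J0, lb, ub, ftol, xtol,
                 gtol, max_nfev, x_scale, loss_function, tr_solver,
                 tr_options.copy(), verbose, callback=callback_wrapped)
    return trf_no_bounds(
        fun, jac, x0, f0, J0, ftol, xtol, gtol, max_nfev, x_scale,
        loss_function, tr_solver, tr_options, verbose, callback=callback)
    J = jac(x)
    self._update_jac()
    ~~~~~~~~~~~~~~~~^^
 
[... 766 characters left out ...]
          ~~~~~~~~^^^^^^^^^^^^^^^^^^^^^^^^^^^^^^
    return np.atleast_1d(self.fun(x))
                         ~~~~~~~~^^^
    return self.f(x, *self.args, **self.kwargs)
           ~~~~~~^^^^^^^^^^^^^^^^^^^^^^^^^^^^^^
  File "fit.py", line 14, in res
    q=pts(p); return np.concatenate([np.r_[proj("top",q[n])-t,proj("side",q[n])-s] for n,t,s in obs])
                                                              ~~~~^^^^^^^^^^^^^
  File "h.py", line 9, in proj
    x=P(c)@np.append(X,1); return x[:2]/x[2]
      ~^^^
  File "h.py", line 5, in P
    k=cams.get_calibration(c); return np.array(k["K"])@np.c_[np.array(k["R"]),np.array(k["t"])]
ValueError: time passes only in moves, steps and waits
```

```bash
sed -i 's/^def P(c)/import functools\n@functools.cache\ndef P(c)/' h.py; python3 fit.py
```

```text
A [622.9  48.1 193.8]
B [483.5 217.9 187.9]
C [595.4 315.4 196.4]
D [738.2 148.4 200.7]
Ht [484.2 151.4 176.5]
K [615.6 158.5 147.2]
F [855.8  51.9 184.7]
G [706.7 -53.  182.8]
E [784.1 149.  183.7]
[ 6.38925e+02  1.82048e+02  6.09000e-01  9.70000e-02 -7.90540e+01
  1.01072e+02] 14.353735821138523
[[-1.4, -1.7, -1.1, -0.1], [-1.0, -0.4, -0.0, -1.6], [0.8, 0.3, 1.2, 0.1], [0.2, -0.5, 2.4, 1.3], [-1.9, 1.2, -0.2, 1.5], [-0.2, 0.3, 1.0, -0.5], [1.0, -1.0, 1.4, -0.6], [0.6, -1.4, 0.5, -1.0], [-1.8, 0.4, -0.4, 0.6]]
A [626.5  51.4 195. ]
B [483.6 218.7 195. ]
C [593.9 312.9 195. ]
D [736.7 145.6 195. ]
Ht [480.9 157.2 176. ]
K [613.1 157.9 150. ]
F [856.3  47.2 185. ]
G [708.6 -55.9 185. ]
E [781.9 153.8 185. ]
hd [480.9 157.2 155. ]
hinge [626.5  51.4 155. ]
hole [598.8 178.4 105. ]
knife [704.6 123.   96. ]
```

```bash
cat > go.py <<'E'
from h import *
def rel(X,yaw_y=None):
    "delta in tool frame to world X; yaw_y = wanted world angle of the closing axis"
    o=readout.get_obs(); R=Ro.from_rotvec(o["eef_rot"]).as_matrix(); p=o["tool_pos"]
    print("t",round(o["time"],2),"tcp",p.round(1),"q",o["qpos"].round(2),"F",o["contact_force"].round(1),"gw",round(o["gripper_width"]*85.4,1),"gf",round(o["gripper_force"],1))
    a=np.arctan2(R[1,1],R[0,1]); print("tool d",(R.T@(np.array(X)-p)).round(1),"ytool angle",a.round(3),"z",R[:,2].round(3))
    if yaw_y is not None: print("turn about tool z:",[round(-((yaw_y+k*np.pi-a+np.pi*1)%(2*np.pi)-np.pi),3) for k in(0,1)])
E
python3 -c "
from go import *
rel([482,155.5,250],0.7+np.pi/2)"
```

```text
t 1.4 tcp [ 185.9 -517.6  248.3] q [-1.44  0.38  1.3  -0.    1.46 -0.22] F [0.3 0.5 0.1] gw 85.4 gf 0.0
tool d [ 506.2 -533.4   -1.7] ytool angle -1.226 z [-0.  0. -1.]
turn about tool z: [np.float64(2.786), np.float64(-0.355)]
```

Request:
{"api": "jog_arm", "payload": {
  "increments": [
    [[10,-11,0],[0,0,0]],
    [[22,-23,0],[0,0,0]],
    [[24,-25,0],[0,0,0]],
    [[24,-25,0],[0,0,0]],
    [[24,-25,0],[0,0,0]],
    [[24,-25,0],[0,0,0]],
    [[24,-25,0],[0,0,0]],
    [[24,-25,0],[0,0,0]],
    [[24,-25,0],[0,0,0]],
    [[24,-25,0],[0,0,0]]
  ],
  "fingers": 50,
  "newtons": 30
}}

```text
time: 2.23
tool_pos: [317.9, -220.1, 248.5]
eef_rot: [3.095, 0.538, 0.001]
contact_force: [1.1, 0.0, 0.1]
gripper_width: 0.586
gripper_force: 0.0
```

Request:
{"api": "jog_arm", "payload": {
  "increments": [
    [[24,-25,0],[0,0,0]],
    [[24,-25,0],[0,0,0]],
    [[24,-25,0],[0,0,0]],
    [[24,-25,0],[0,0,0]],
    [[24,-25,0],[0,0,0]],
    [[24,-25,0],[0,0,0]],
    [[24,-25,0],[0,0,0]],
    [[24,-25,0],[0,0,0]],
    [[22,-23,0],[0,0,0]],
    [[12,-13,0],[0,0,0]]
  ]
}}

```text
time: 3.07
tool_pos: [451.3, 79.6, 248.4]
eef_rot: [-3.094, -0.542, -0.001]
contact_force: [-0.6, 0.1, 0.2]
gripper_width: 0.586
gripper_force: 0.0
```

Request:
{"api": "jog_arm", "payload": {
  "increments": [
    [[0,0,0],[0,0,-0.08]],
    [[0,0,0],[0,0,-0.1]],
    [[0,0,0],[0,0,-0.1]],
    [[0,0,0],[0,0,-0.075]],
    [[0,0,0],[0,0,0]]
  ]
}}

```text
time: 3.48
tool_pos: [450.5, 76.9, 248.4]
eef_rot: [2.95, 1.081, 0.0]
contact_force: [0.1, -0.2, 0.3]
gripper_width: 0.584
gripper_force: 0.0
```

```bash
python3 -c "
from go import *
rel([482,155.5,250],0.7+np.pi/2)
snap('b')
marks(['guard_handle','guard_hinge'])
print(proj('top',[482,155,155]),proj('side',[482,155,155]))
b=cv2.imread('pics/b_top.png')[120:240,170:290]; a=cv2.imread('pics/b_side.png')[150:270,150:270]
cv2.imwrite('pics/b.png',cv2.resize(cv2.hconcat([a,b]),(800,400),interpolation=cv2.INTER_CUBIC))
"
```

```text
t 3.48 tcp [450.5  76.9 248.4] q [-0.09  0.22  1.54  0.    1.39  0.78] F [ 0.1 -0.2  0.3] gw 49.9 gf 0.0
tool d [ 74.8 -39.7  -1.6] ytool angle -0.868 z [ 0.  0. -1.]
turn about tool z: [np.float64(-3.139), np.float64(0.003)]
guard_handle side [([237.2, 225.4], 0.93)]
guard_handle top [([209.1, 203.8], 0.63)]
    [484.3 155.2 147.9]
guard_hinge side [([222.9, 192.4], 0.84)]
guard_hinge top [([239.9, 158.3], 0.59)]
    [616.7  59.6 166.5]
[208.85848911 204.60312799] [237.69002978 223.96940573]
```

View pics/b.png

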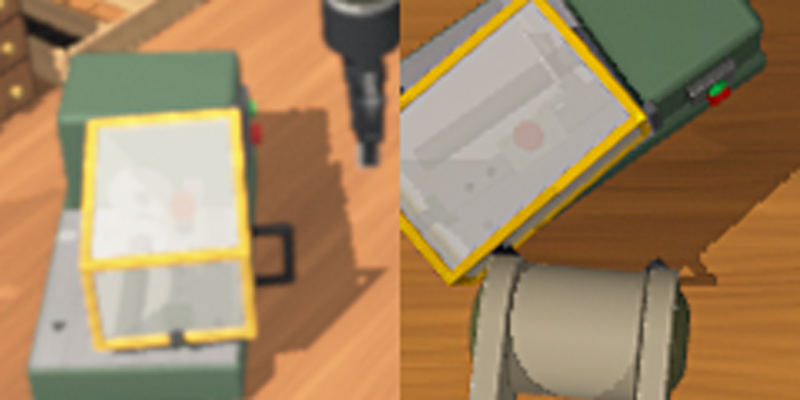

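The side view shows the gripper hovering right of the handle, which is at about (237,225). In the top view the arm covers the handle. The measured handle position (484,155,148) agrees with the fit, so I descend on it.

Request:
{"api": "jog_arm", "payload": {
  "increments": [
    [[10,-5,0],[0,0,0]],
    [[20,-11,0],[0,0,0]],
    [[20,-11,0],[0,0,0]],
    [[17,-8,0],[0,0,0]],
    [[8,-4,0],[0,0,0]],
    [[0,0,5],[0,0,0]],
    [[0,0,10],[0,0,0]],
    [[0,0,10],[0,0,0]],
    [[0,0,0],[0,0,0]]
  ]
}}

```text
time: 4.53
tool_pos: [481.8, 154.4, 221.4]
eef_rot: [-2.951, -1.076, 0.006]
contact_force: [-0.2, 0.4, -0.2]
gripper_width: 0.587
gripper_force: 0.0
```

```bash
python3 -c "
from go import *
rel([482.5,155,153],0.7+np.pi/2)
"
```

```text
t 4.53 tcp [481.8 154.4 221.4] q [ 0.08  0.33  1.46 -0.    1.36  0.95] F [-0.2  0.4 -0.2] gw 50.1 gf 0.0
tool d [ 1.2  0.1 68.4] ytool angle -0.872 z [-0.004 -0.    -1.   ]
turn about tool z: [np.float64(3.141), np.float64(-0.001)]
```

Request:
{"api": "jog_arm", "payload": {
  "increments": [
    [[0,0,5],[0,0,0]],
    [[1,0,10],[0,0,0]],
    [[0,0,10],[0,0,0]],
    [[0,0,10],[0,0,0]],
    [[0,0,10],[0,0,0]],
    [[0,0,10],[0,0,0]],
    [[0,0,8],[0,0,0]],
    [[0,0,5],[0,0,0]],
    [[0,0,0],[0,0,0]]
  ]
}}

```text
time: 5.28
tool_pos: [483.3, 155.4, 154.6]
eef_rot: [-2.951, -1.076, 0.002]
contact_force: [0.2, -0.6, 0.1]
gripper_width: 0.583
gripper_force: 0.0
```

Request:
{"api": "jog_arm", "payload": {
  "increments": [
    [[0,0,0],[0,0,0]],
    [[0,0,0],[0,0,0]],
    [[0,0,0],[0,0,0]],
    [[0,0,0],[0,0,0]],
    [[0,0,0],[0,0,0]],
    [[0,0,0],[0,0,0]]
  ],
  "fingers": 5,
  "newtons": 30
}}

```text
time: 5.78
tool_pos: [482.9, 156.2, 155.9]
eef_rot: [-2.95, -1.077, 0.001]
contact_force: [-4.3, 2.8, 4.3]
gripper_width: 0.135
gripper_force: 29.8
```

Request:
{"api": "jog_arm", "payload": {
  "increments": [
    [[-4.3,1.1,0],[0,0,-0.025]],
    [[-8.7,2.3,0],[0,0,-0.05]],
    [[-8.7,2.3,0],[0,0,-0.05]],
    [[-8.7,2.3,0],[0,0,-0.05]],
    [[-8.7,2.3,0],[0,0,-0.05]],
    [[-8.7,2.3,0],[0,0,-0.05]]
  ]
}}

```text
time: 6.28
tool_pos: [460.3, 112.1, 155.9]
eef_rot: [2.773, 1.475, 0.003]
contact_force: [4.2, -0.0, -2.0]
gripper_width: 0.128
gripper_force: 29.5
```

Request:
{"api": "jog_arm", "payload": {
  "increments": [
    [[-8.7,2.3,0],[0,0,-0.05]],
    [[-8.7,2.3,0],[0,0,-0.05]],
    [[-8.7,2.3,0],[0,0,-0.05]],
    [[-8.7,2.3,0],[0,0,-0.05]],
    [[-8.7,2.3,0],[0,0,-0.05]],
    [[-8.7,2.3,0],[0,0,-0.05]]
  ]
}}

```text
time: 6.78
tool_pos: [450.4, 59.2, 155.9]
eef_rot: [2.52, 1.87, 0.006]
contact_force: [12.2, 0.8, -7.7]
gripper_width: 0.129
gripper_force: 29.6
```

```bash
python3 -c "
from go import *
rel([0,0,0])
"
```

```text
t 6.78 tcp [450.4  59.2 155.9] q [-0.13  0.31  1.7   0.    1.12  0.16] F [12.2  0.8 -7.7] gw 11.1 gf 29.6
tool d [-187.3 -414.8  153.6] ytool angle -0.294 z [ 0.005 -0.    -1.   ]
```

Request:
{"api": "jog_arm", "payload": {
  "increments": [
    [[-8.7,3.3,0],[0,0,-0.05]],
    [[-8.7,3.3,0],[0,0,-0.05]],
    [[-8.7,2.8,0],[0,0,-0.05]],
    [[-8.7,2.5,0],[0,0,-0.05]],
    [[-8.7,2.5,0],[0,0,-0.05]],
    [[-8.7,2.5,0],[0,0,-0.05]]
  ]
}}

```text
time: 7.28
tool_pos: [456.7, 5.2, 155.9]
eef_rot: [2.214, 2.228, 0.002]
contact_force: [2.8, 2.4, -0.4]
gripper_width: 0.131
gripper_force: 29.8
```

Request:
{"api": "jog_arm", "payload": {
  "increments": [
    [[-8.7,2.5,0],[0,0,-0.05]],
    [[-8.7,2.5,0],[0,0,-0.05]],
    [[-8.7,2.5,0],[0,0,-0.05]],
    [[-8.7,2.5,0],[0,0,-0.05]],
    [[-8.7,2.5,0],[0,0,-0.05]],
    [[-8.7,2.5,0],[0,0,-0.05]]
  ]
}}

```text
time: 7.78
tool_pos: [478.6, -44.3, 155.9]
eef_rot: [1.856, 2.533, 0.003]
contact_force: [4.4, 5.4, 0.2]
gripper_width: 0.13
gripper_force: 29.9
```

```bash
python3 -c "
from go import *
rel([0,0,0])
"
```

```text
t 7.78 tcp [478.6 -44.3 155.9] q [-0.34  0.36  1.63  0.    1.15 -0.65] F [4.4 5.4 0.2] gw 11.1 gf 29.9
tool d [ 186.6 -443.3  154.9] ytool angle 0.306 z [ 0.002  0.    -1.   ]
```

Request:
{"api": "jog_arm", "payload": {
  "increments": [
    [[-8.7,2.7,0],[0,0,-0.05]],
    [[-8.7,2.7,0],[0,0,-0.05]],
    [[-8.7,2.5,0],[0,0,-0.05]],
    [[-8.7,2.5,0],[0,0,-0.05]],
    [[-8.7,2.5,0],[0,0,-0.05]],
    [[-8.7,2.5,0],[0,0,-0.05]],
    [[-8.7,2.5,0],[0,0,-0.05]],
    [[0,0,0],[0,0,0]],
    [[0,0,0],[0,0,0]]
  ]
}}

```text
time: 8.53
tool_pos: [521.2, -90.8, 155.9]
eef_rot: [1.39, 2.815, 0.002]
contact_force: [3.5, 3.5, 3.6]
gripper_width: 0.129
gripper_force: 30.2
```

```bash
python3 -c "
from go import *
rel([0,0,0])
p=np.array([[482.9,156.2],[460.3,112.1],[450.4,59.2],[456.7,5.2],[478.6,-44.3],readout.get_obs()['tool_pos'][:2]])
from scipy.optimize import least_squares
f=lambda c:np.hypot(*(p-c).T)-180
r=least_squares(f,[626,51]);print(r.x,f(r.x)); d=p-r.x; a=np.unwrap(np.arctan2(d[:,1],d[:,0])%6.283);print(a-a[0])
"
```

```text
t 8.53 tcp [521.2 -90.8 155.9] q [-0.4   0.43  1.51  0.    1.2  -1.05] F [3.5 3.5 3.6] gw 11.0 gf 30.2
tool d [ 389.1 -358.9  154.8] ytool angle 0.653 z [ 0.002  0.    -1.   ]
[630.22736562  52.62866225] [ 0.08990717  0.03374573 -0.05260795 -0.10774163 -0.03882761  0.13849297]
[0.         0.27607963 0.57621123 0.87935668 1.18133716 1.53334444]
```

Request:
{"api": "jog_arm", "payload": {
  "increments": [
    [[0,0,0],[0,0,0]],
    [[0,0,0],[0,0,0]],
    [[0,0,0],[0,0,0]],
    [[0,0,-5],[0,0,0]],
    [[0,0,-15],[0,0,0]],
    [[0,0,-20],[0,0,0]],
    [[0,0,-20],[0,0,0]],
    [[0,0,-20],[0,0,0]],
    [[0,0,-15],[0,0,0]],
    [[0,0,0],[0,0,0]]
  ],
  "fingers": 45
}}

```text
time: 9.37
tool_pos: [521.2, -91.2, 253.6]
eef_rot: [1.388, 2.812, 0.0]
contact_force: [0.3, -0.5, 0.3]
gripper_width: 0.523
gripper_force: 0.0
```

```bash
python3 -c "
from go import *
rel([0,0,0])
snap('c')
marks(['lock_knob','guard_handle','next_hole'])
for c in('side','top'): print([(np.round(d['at'],1).tolist(),round(d['conf'],2)) for d in spotter.recognise('lock_knob',c)[:2]])
b=cv2.imread('pics/c_top.png')[75:215,145:285]; a=cv2.imread('pics/c_side.png')[150:290,130:270]
cv2.imwrite('pics/c.png',cv2.resize(cv2.hconcat([a,b]),(800,400),interpolation=cv2.INTER_CUBIC))
import fit
from scipy.optimize import least_squares
H=np.array([630.2,52.6])
def full(w,xa,xb):
    o=H-Ro.from_euler('z',w).as_matrix()[:2,:2]@[-85,-100]; return [o[0],o[1],w,0.723-w,xa,xb]
r=least_squares(lambda v:fit.res(full(*v)),[.61,-80,100],loss='soft_l1'); p=full(*r.x); print(np.round(p,3)); print(fit.res(p).reshape(-1,4).round(1).tolist())
for k in('K','hole','hd','knife'): print(k,fit.pts(p)[k].round(1))
"
```

```text
t 9.37 tcp [521.2 -91.2 253.6] q [-0.4   0.34  1.35 -0.    1.45 -1.05] F [ 0.3 -0.5  0.3] gw 44.7 gf 0.0
tool d [ 390.7 -358.9  250.6] ytool angle 0.654 z [ 0.005 -0.002 -1.   ]
lock_knob side [([203.4, 207.9], 0.54)]
lock_knob top [([205.9, 156.7], 0.59), ([116.6, 191.7], 0.46)]
    [621.9 160.7 164.1]
guard_handle side [([268.9, 183.3], 0.92)]
guard_handle top [([289.1, 192.3], 0.8), ([150.2, 200.6], 0.45)]
    [517.4 -84.7 156.2]
next_hole side [([204.3, 223.4], 0.94)]
next_hole top [([199.1, 168.4], 0.87)]
    [593.9 189.1 129.4]
[([256.8, 194.1], 0.51), ([202.0, 209.1], 0.43)]
[([210.8, 158.6], 0.55), ([416.3, 218.9], 0.38)]
[ 6.41041e+02  1.83396e+02  6.22000e-01  1.01000e-01 -8.41010e+01
  9.67220e+01]
[[-1.8, -2.9, -2.2, -0.3], [-0.6, -0.7, -0.1, -1.9], [0.6, 0.5, 1.2, 0.3], [-0.9, -1.3, 1.3, 1.5], [-1.5, 0.5, -0.5, 1.0], [-0.5, -0.5, 0.2, -0.5], [0.5, -1.1, 1.1, -0.4], [0.8, -1.7, 0.4, -1.1], [-2.0, 0.8, -0.3, 0.8]]
K [615.5 158.9 150. ]
hole [600.9 179.3 105. ]
hd [482.9 156.  155. ]
knife [707.4 125.1  96. ]
```

View pics/c.png

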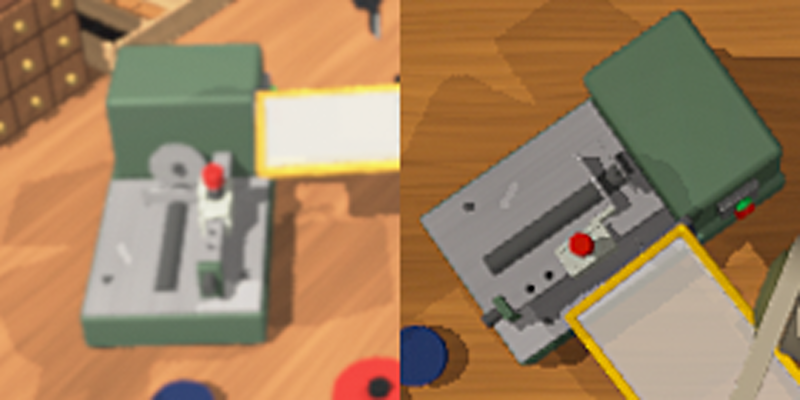

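The guard is open at about 1.63 rad. The red knob shows in the side view at about (204,212) and in the top view at about (208,160), with free space around it. I'll refine its position by colour.

```bash
cat >> h.py <<'E'
def red(c,near,img=None):
    i=(cams.capture(c) if img is None else img).astype(int); m=((i[...,2]>140)&(i[...,1]<90)&(i[...,0]<90)).astype(np.uint8)
    n,l,s,ce=cv2.connectedComponentsWithStats(m); k=min(range(1,n),key=lambda j:np.hypot(*(ce[j]-near))+(50 if s[j,4]<6 else 0))
    return ce[k],s[k]
E
python3 -c "
from go import *
r=[red(c,n,cv2.imread(f'pics/c_{c}.png')) for c,n in(('side',(204,212)),('top',(208,160)))]
print(r); X=tri(r[0][0],r[1][0]); print(X)
for z in(145,150): print(proj('top',[615.5,158.8,z]),proj('side',[615.5,158.8,z]))
rel([615.5,158.8,250],0.622+np.pi/2)"
```

```text
[(array([204.42857143, 211.47619048]), array([202, 207,   6,   9,  42], dtype=int32)), (array([207.37777778, 159.91111111]), array([204, 156,   8,   9,  45], dtype=int32))]
[616.30478253 159.96919598 150.34792005]
[208.08148947 160.46763084] [204.88661163 212.5962333 ]
[207.85114721 160.28536429] [204.75490259 211.44264498]
t 9.87 tcp [520.4 -90.8 249.9] q [-0.4   0.34  1.35  0.    1.45 -1.05] F [ 0.6 -0.2  0.5] gw 45.5 gf 0.0
tool d [ 1.403e+02  2.274e+02 -1.000e-01] ytool angle 0.654 z [-0.001  0.    -1.   ]
turn about tool z: [np.float64(-1.539), np.float64(1.603)]
```

Request:
{"api": "jog_arm", "payload": {
  "increments": [
    [[6,10,0],[0,0,0]],
    [[15,25,0],[0,0,0]],
    [[17,27,0],[0,0,0]],
    [[17,27,0],[0,0,0]],
    [[17,27,0],[0,0,0]],
    [[17,27,0],[0,0,0]],
    [[17,27,0],[0,0,0]],
    [[17,27,0],[0,0,0]],
    [[12,20,0],[0,0,0]],
    [[6,10,0],[0,0,0]]
  ]
}}

```text
time: 10.7
tool_pos: [615.1, 162.7, 249.8]
eef_rot: [-1.386, -2.819, -0.001]
contact_force: [0.1, 0.1, -0.3]
gripper_width: 0.523
gripper_force: 0.0
```

Request:
{"api": "jog_arm", "payload": {
  "increments": [
    [[0,0,0],[0,0,0.08]],
    [[0,0,0],[0,0,0.11]],
    [[0,0,0],[0,0,0.11]],
    [[0,0,0],[0,0,0.11]],
    [[0,0,0],[0,0,0.11]],
    [[0,0,0],[0,0,0.11]],
    [[0,0,0],[0,0,0.11]],
    [[0,0,0],[0,0,0.11]],
    [[0,0,0],[0,0,0.11]],
    [[0,0,0],[0,0,0.11]]
  ]
}}

```text
time: 11.53
tool_pos: [614.7, 159.0, 250.3]
eef_rot: [-2.637, -1.707, 0.0]
contact_force: [-0.3, -0.6, 0.8]
gripper_width: 0.526
gripper_force: 0.0
```

Request:
{"api": "jog_arm", "payload": {
  "increments": [
    [[0,0,0],[0,0,0.11]],
    [[0,0,0],[0,0,0.11]],
    [[0,0,0],[0,0,0.11]],
    [[0,0,0],[0,0,0.11]],
    [[0,0,0],[0,0,0.09]],
    [[0,0,0],[0,0,0]]
  ]
}}

```text
time: 12.03
tool_pos: [614.7, 159.0, 250.3]
eef_rot: [2.991, 0.96, -0.0]
contact_force: [0.0, 0.2, 0.6]
gripper_width: 0.526
gripper_force: 0.0
```

```bash
python3 -c "
from go import *
rel([616,159.4,143],0.622+np.pi/2)"
```

```text
t 12.03 tcp [614.7 159.  250.3] q [ 0.07  0.53  1.03 -0.    1.57  1.02] F [0.  0.2 0.6] gw 45.0 gf 0.0
tool d [  1.3   0.4 107.3] ytool angle -0.95 z [-0. -0. -1.]
turn about tool z: [np.float64(3.141), np.float64(-0.001)]
```

Request:
{"api": "jog_arm", "payload": {
  "increments": [
    [[1,0.5,6],[0,0,0]],
    [[0.5,0,15],[0,0,0]],
    [[0,0,18],[0,0,0]],
    [[0,0,18],[0,0,0]],
    [[0,0,15],[0,0,0]],
    [[0,0,12],[0,0,0]],
    [[0,0,10],[0,0,0]],
    [[0,0,7],[0,0,0]],
    [[0,0,4],[0,0,0]],
    [[0,0,0],[0,0,0]]
  ]
}}

```text
time: 12.87
tool_pos: [616.2, 159.6, 144.6]
eef_rot: [-2.989, -0.967, 0.002]
contact_force: [0.4, -0.4, -0.8]
gripper_width: 0.529
gripper_force: 0.0
```

Request:
{"api": "jog_arm", "payload": {
  "increments": [
    [[0,0,0],[0,0,0]],
    [[0,0,0],[0,0,0]],
    [[0,0,0],[0,0,0]],
    [[0,0,0],[0,0,0]],
    [[0,0,0],[0,0,0]],
    [[0,0,0],[0,0,0]]
  ],
  "fingers": 15,
  "newtons": 50
}}

```text
time: 13.37
tool_pos: [616.7, 159.6, 146.2]
eef_rot: [2.989, 0.966, 0.003]
contact_force: [-0.5, -0.2, 5.9]
gripper_width: 0.285
gripper_force: 49.5
```

```bash
python3 -c "
from go import *
rel([616,159.4,143],0.622+np.pi/2)
snap('d')
b=cv2.imread('pics/d_top.png')[75:215,145:285]; a=cv2.imread('pics/d_side.png')[165:265,150:250]
cv2.imwrite('pics/d.png',cv2.hconcat([cv2.resize(a,(500,500),interpolation=cv2.INTER_CUBIC),cv2.resize(b,(300,300))]) if 0 else cv2.resize(a,(600,600),interpolation=cv2.INTER_CUBIC))"
```

```text
t 13.37 tcp [616.7 159.6 146.2] q [ 0.07  0.61  1.2  -0.    1.33  1.01] F [-0.5 -0.2  5.9] gw 24.3 gf 49.5
tool d [-0.7 -0.2  3.2] ytool angle -0.946 z [ 0.002  0.    -1.   ]
turn about tool z: [np.float64(-3.139), np.float64(0.003)]
```

View pics/d.png

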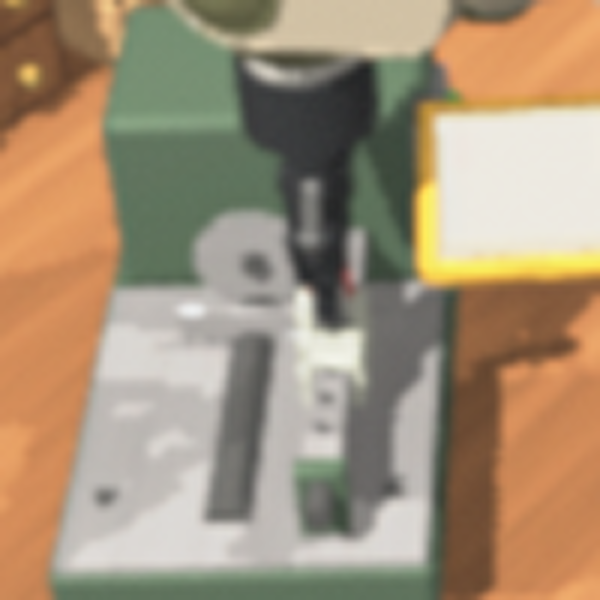

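The side crop shows the closed fingers on the knob, with the fence sleeve just below and the knife well clear. Next I lift the pin.

Request:
{"api": "jog_arm", "payload": {
  "increments": [
    [[0,0,-2],[0,0,0]],
    [[0,0,-3],[0,0,0]],
    [[0,0,-3],[0,0,0]],
    [[0,0,-3],[0,0,0]],
    [[0,0,-2],[0,0,0]],
    [[0,0,-1],[0,0,0]],
    [[0,0,0],[0,0,0]],
    [[0,0,0],[0,0,0]]
  ]
}}

```text
time: 14.13
tool_pos: [616.3, 159.7, 159.1]
eef_rot: [-2.989, -0.966, 0.0]
contact_force: [4.5, 1.1, -7.4]
gripper_width: 0.285
gripper_force: 49.4
```

```bash
python3 -c "
from go import *
rel([616,159.4,143])"
```

```text
t 14.13 tcp [616.3 159.7 159.1] q [0.07 0.6  1.18 0.   1.36 1.01] F [ 4.5  1.1 -7.4] gw 24.3 gf 49.4
tool d [-0.4  0.  16.1] ytool angle -0.946 z [-0.  0. -1.]
```

Request:
{"api": "jog_arm", "payload": {
  "increments": [
    [[0,0,-1],[0,0,0]],
    [[0,0,0],[0,0,0]],
    [[0,0,0],[0,0,0]]
  ]
}}

```text
time: 14.38
tool_pos: [616.3, 159.7, 160.1]
eef_rot: [-2.989, -0.965, 0.0]
contact_force: [4.7, 0.4, -8.2]
gripper_width: 0.283
gripper_force: 49.4
```

Request:
{"api": "jog_arm", "payload": {
  "increments": [
    [[0,-2,0],[0,0,0]],
    [[0,-2,0],[0,0,0]],
    [[0,-2,0],[0,0,0]],
    [[0,-2,0],[0,0,0]],
    [[0,0,0],[0,0,0]]
  ]
}}

```text
time: 14.8
tool_pos: [611.5, 166.5, 160.2]
eef_rot: [-2.989, -0.966, -0.0]
contact_force: [4.5, 2.4, -7.3]
gripper_width: 0.289
gripper_force: 49.5
```

```bash
python3 -c "
from go import *
rel([616.3,159.7,159])"
```

```text
t 14.8 tcp [611.5 166.5 160.2] q [0.08 0.6  1.19 0.   1.36 1.02] F [ 4.5  2.4 -7.3] gw 24.7 gf 49.5
tool d [-0.1  8.3  1.2] ytool angle -0.946 z [-0.  0. -1.]
```

Request:
{"api": "jog_arm", "payload": {
  "increments": [
    [[0,-3,0],[0,0,0]],
    [[0,-3,0],[0,0,0]],
    [[0,-3,0],[0,0,0]],
    [[0,-3,0],[0,0,0]],
    [[0,-3,0],[0,0,0]],
    [[0,-2,0],[0,0,0]],
    [[0,0,0],[0,0,0]],
    [[0,0,0],[0,0,0]]
  ]
}}

```text
time: 15.47
tool_pos: [601.7, 180.4, 160.3]
eef_rot: [-2.989, -0.966, -0.001]
contact_force: [5.6, 4.0, -8.3]
gripper_width: 0.287
gripper_force: 49.5
```

```bash
python3 -c "
from go import *
rel([616.5,159.65,146.2])"
```

```text
t 15.47 tcp [601.7 180.4 160.3] q [0.1  0.59 1.2  0.   1.35 1.05] F [ 5.6  4.  -8.3] gw 24.6 gf 49.5
tool d [-0.1 25.5 14.1] ytool angle -0.946 z [ 0.     0.001 -1.   ]
```

Request:
{"api": "jog_arm", "payload": {
  "increments": [
    [[1,0.4,2],[0,0,0]],
    [[0,0,3],[0,0,0]],
    [[0,0,3],[0,0,0]],
    [[0,0,3],[0,0,0]],
    [[0,0,3],[0,0,0]],
    [[0,0,1],[0,0,0]],
    [[0,0,0],[0,0,0]],
    [[0,0,0],[0,0,0]]
  ]
}}

```text
time: 16.13
tool_pos: [602.7, 179.9, 146.3]
eef_rot: [2.989, 0.965, 0.001]
contact_force: [-4.6, -1.2, 4.7]
gripper_width: 0.287
gripper_force: 50.7
```

```bash
python3 -c "
from go import *
rel([616.5,159.65,146.2])"
```

```text
t 16.13 tcp [602.7 179.9 146.3] q [ 0.1   0.6   1.22 -0.    1.32  1.05] F [-4.6 -1.2  4.7] gw 24.5 gf 50.7
tool d [-0.6 24.5  0.1] ytool angle -0.946 z [ 0.001 -0.    -1.   ]
```

Request:
{"api": "jog_arm", "payload": {
  "increments": [
    [[0,0,1],[0,0,0]],
    [[0,0,0],[0,0,0]],
    [[0,0,0],[0,0,0]],
    [[0,0,0],[0,0,0]]
  ]
}}

```text
time: 16.47
tool_pos: [602.9, 179.8, 146.2]
eef_rot: [2.988, 0.965, 0.003]
contact_force: [-6.8, -2.3, 11.5]
gripper_width: 0.287
gripper_force: 51.4
```

```bash
python3 -c "
from go import *
rel([616.5,159.65,146.2])
snap('e')
marks(['guard_handle','polish_tin'])
b=cv2.imread('pics/e_top.png'); a=cv2.imread('pics/e_side.png')[165:265,150:250]
cv2.imwrite('pics/e.png',cv2.hconcat([cv2.resize(a,(384,384),interpolation=cv2.INTER_CUBIC),b[:,100:484]]))"
```

```text
t 16.47 tcp [602.9 179.8 146.2] q [ 0.1   0.6   1.22 -0.    1.32  1.05] F [-6.8 -2.3 11.5] gw 24.5 gf 51.4
tool d [-0.8 24.3  0. ] ytool angle -0.946 z [ 0.002 -0.001 -1.   ]
guard_handle side [([265.8, 183.9], 0.63)]
guard_handle top [([289.2, 192.4], 0.79)]
    [522.4 -81.7 153.5]
polish_tin side [([196.3, 295.0], 0.94), ([203.0, 224.5], 0.27)]
polish_tin top [([149.8, 204.6], 0.61)]
    [485.9 371.6  22.5]
```

View pics/e.png

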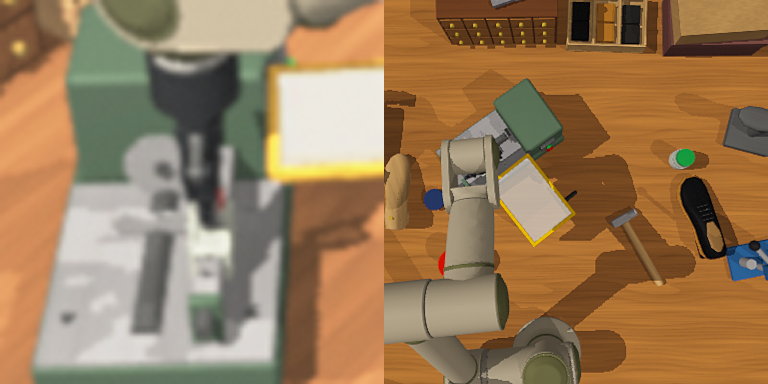

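The picture shows one free hole ahead of the sleeve instead of two, so the fence moved one hole. The knob is still gripped, and pressing down meets a hard stop at the same height as when the pin was home. The guard stays open and the other things look undisturbed.

```bash
python3 -c "
from h import *
print(hand_in())"
```

```text
the job is handed in; nothing more can be done
None
```

The guard is open at about 1.63 rad, the fence sits one hole further from the knife with the pin home, and the arm is still gripping the red knob and pressing it down; the job is handed in at about 16.5 s, and no verdict came back.

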